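# Tidy the folding table of a laundromat

## Task

Sort the things left on the laundromat's folding table into the three shallow trays: the two dosing cups go into the blue tray, standing upright, one in each bay; the two clothes pegs go into the yellow tray, lying flat on its floor, one in each bay; and the scrubbing brush goes into the grey tray, lying on its bristles. Go by the kind of thing, not by its colour, and leave the round tin and the purple carton where they stand.

Things in the scene. Friction and masses are not known exactly. Their poses are not given: they have to be found in the camera images.
- red_cup: Red dosing cup for detergent: a hollow, open-topped, almost straight-sided round cup, red plastic, 50 mm across at the rim (48 mm at the foot), 55 mm high, wall 3 mm, about 40 g, standing upright on the table; origin at the centre of its underside, z up along its axis
- green_cup: Green dosing cup for detergent: a hollow, open-topped, almost straight-sided round cup, green plastic, 50 mm across at the rim (48 mm at the foot), 55 mm high, wall 3 mm, about 40 g, standing upright on the table; origin at the centre of its underside, z up along its axis
- blue_peg: Blue clothes peg lying flat: two blue plastic legs 86 mm long and 12 mm high along its x axis, joined at the middle by a steel spring block 26 mm long (x), 18 mm wide (y) and 14 mm high, the place to grip; the legs spread to 21 mm over all at one end; about 25 g; origin at the centre of its underside, z up. At the start its x axis is within 0.5 rad of the world's x
- red_peg: Red clothes peg lying flat: two red plastic legs 86 mm long and 12 mm high along its x axis, joined at the middle by a steel spring block 26 mm long (x), 18 mm wide (y) and 14 mm high, the place to grip; the legs spread to 21 mm over all at one end; about 25 g; origin at the centre of its underside, z up. At the start its x axis is within 0.5 rad of the world's x
- brush: Scrubbing brush lying on its bristles: a brown wooden back 84 mm (x) by 36 mm (y) and 16 mm thick on a stiff white bristle block 100 by 36 mm and 18 mm high that shows at both ends, 34 mm high in all, about 90 g; origin at the centre of its underside, x along its length, z up. At the start its x axis is within 0.5 rad of the world's x
- blue_tray: Blue plastic tray fixed to the table, 120 mm (x) by 150 mm (y) outside, 22 mm high, walls and floor 5 mm thick; a 5 mm divider along its x axis through its middle, as high as the rim, parts it into two equal bays, each 110 mm (x) by 67 mm (y), centred 36 mm to either side (+y and -y) of the origin; origin at the centre of its underside, z up; it may be turned by up to 0.3 rad
- yellow_tray: Yellow plastic tray fixed to the table, 120 mm (x) by 150 mm (y) outside, 22 mm high, walls and floor 5 mm thick; a 5 mm divider along its x axis through its middle, as high as the rim, parts it into two equal bays, each 110 mm (x) by 67 mm (y), centred 36 mm to either side (+y and -y) of the origin; origin at the centre of its underside, z up; it may be turned by up to 0.3 rad
- grey_tray: Grey plastic tray fixed to the table, 120 mm (x) by 150 mm (y) outside, 22 mm high, walls and floor 5 mm thick; one undivided bay, 110 by 140 mm inside; origin at the centre of its underside, z up; it may be turned by up to 0.3 rad
- tin: Bystander, not to be disturbed: closed round aluminium tin with a white lid, 58 mm across, 46 mm high, standing loose among the things; origin at the centre of its underside
- carton: Bystander, not to be disturbed: small purple cardboard carton with a pale paper label, 75 mm (x) by 48 mm (y), 45 mm high, standing loose among the things; origin at the centre of its underside
Things that resemble listed ones, but are neither listed nor needed, are in the scene too. There is more than one size of the red_peg; the job needs the smaller.

How it is judged:
At the end, for the whole second after the job is handed in: Cups upright (0.12 rad) on the blue tray's floor, one per bay; pegs level (0.15 rad) on the yellow tray's floor, one per bay; brush on its bristles (0.12 rad) on the grey tray's floor; all at rest; tin and carton within 25 mm of their start (x of red_cup in the frame of blue_tray between -0.055 and 0.055 m and y of red_cup in the frame of blue_tray between -0.07 and 0.07 m and z of red_cup in the frame of blue_tray between -0.005 and 0.012 m and angle between each of red_cup, green_cup, brush's own z axis and vertical below 0.12 rad and linear speed of each of red_cup, green_cup, blue_peg, red_peg, brush below 0.02 m/s and angular speed of each of red_cup, green_cup, blue_peg, red_peg, brush below 0.3 rad/s and x of green_cup in the frame of blue_tray between -0.055 and 0.055 m and y of green_cup in the frame of blue_tray between -0.07 and 0.07 m and z of green_cup in the frame of blue_tray between -0.005 and 0.012 m and x of blue_peg in the frame of yellow_tray between -0.055 and 0.055 m and y of blue_peg in the frame of yellow_tray between -0.07 and 0.07 m and z of blue_peg in the frame of yellow_tray between -0.005 and 0.0205 m and angle between blue_peg's own x axis and vertical between 1.42 and 1.72 rad and x of red_peg in the frame of yellow_tray between -0.055 and 0.055 m and y of red_peg in the frame of yellow_tray between -0.07 and 0.07 m and z of red_peg in the frame of yellow_tray between -0.005 and 0.0205 m and angle between red_peg's own x axis and vertical between 1.42 and 1.72 rad and x of brush in the frame of grey_tray between -0.055 and 0.055 m and y of brush in the frame of grey_tray between -0.07 and 0.07 m and z of brush in the frame of grey_tray between -0.005 and 0.012 m and ((y of red_cup in the frame of blue_tray above 0 m and y of green_cup in the frame of blue_tray below 0 m) or (y of red_cup in the frame of blue_tray below 0 m and y of green_cup in the frame of blue_tray above 0 m)) and ((y of blue_peg in the frame of yellow_tray above 0 m and y of red_peg in the frame of yellow_tray below 0 m) or (y of blue_peg in the frame of yellow_tray below 0 m and y of red_peg in the frame of yellow_tray above 0 m)) and distance of each of tin, carton from where it was at the start of the episode below 0.025 m); the robot touches nothing.
It fails at once if the tin is shoved more than 25 mm from its place or knocked over (distance of tin from where it was at the start of the episode above 0.025 m or angle between tin's own z axis and vertical above 0.4 rad).
It fails at once if the carton is shoved more than 25 mm from its place or knocked over (distance of carton from where it was at the start of the episode above 0.025 m or angle between carton's own z axis and vertical above 0.4 rad).
It also fails if it takes over 115 s, if anything falls off the work surface, if the arm or the gripper's body presses on something with over 40 N, if the wrist force passes 120 N, or if a joint passes its speed limit or range.

## Robot

A 7-joint arm with a two-finger parallel gripper is mounted at the origin on the work surface. World frame = base frame: x ahead of the robot, y to its left, z up, the work surface at z = 0. Lengths are in m, angles in rad, forces in N, time in s.
With the tool pointing down it reaches from about 0.425 to 0.925 m from the base axis. Payload 6.8 kg.
Tool frame: the origin (TCP) lies on the centre line of the jaws, within the pads' length; the fingertips stand 25 mm ahead of it and the grasp point (between the pads) lies 6 mm ahead of it; z points along the fingers, y is the line along which they close (so a half turn about z gives the same grasp; the last joint's range is limited). The gripper opens to 85 mm and grips with 20 to 120 N. Pads are 22 mm wide; open, the fingers measure 114 mm over their backs; the gripper's body (76 mm by 85 mm) begins 54 mm behind the grasp point. The pads swing forward as they close: fully open they stand 13 mm farther back than shut.
Start: joints at [-1.441, 0.477, 0.022, 1.555, -0.011, 1.109, -0.083], TCP at [0.159, 0.656, 0.256] pointing down, gripper open.
Joint ranges: [-2.96, 2.96], [-0.34, 2.1], [-1.41, 1.46], [0.24, 2.44], [-1.37, 4.51], [0.17, 1.92], [-2.96, 2.96]. Speed limits (rad/s): [2.39, 2.39, 3.14, 3.14, 3.14, 3.14, 3.14].

## Interface

Orientations are given as a rotation vector (axis times angle).
In Python, from bench import status, imaging, workorder gives the robot as it stands.
- The arm moves only by the tool send_rows, never from a script. Its argument "steps" is a list of rows, each an object of numbers: "dx", "dy", "dz": the shift along the tool's x, y, z in cm; "yaw": the turn about the tool's z in degrees; "gripper": the opening, from 0 (shut) to 1 (fully open). A call has 1 to 5 rows; each row is the pose to reach, as a shift and turn from the pose commanded when the call began, along the tool's axes at that moment; what a row does not reach only later rows make up. A row lasts 1/8 s, in which the tool goes at most 62.5 mm and 10.7 degrees, less where a joint would pass 70% of its speed; a pose out of reach is approached as far as the arm can. A call with a gripper value outside its range is refused whole. The fingers move at their own pace and stop on an object; "force" is the grip in N (left out, the last holds). Time passes only in rows, so rows that repeat a pose let the fingers close. It gives the time, the measured TCP pose, the force, the opening and the grip force at its end, in the units of the state.
- status.get_obs(): the state, without advancing time (a new reading comes with each control period).
- imaging.grab_frame(name): name is "side" or "top" or "wrist"; returns a dict with "color" (420x560x3 uint8, red, green, blue), "depth" (420x560 float32, m along the optical axis (not along the pixel's ray), 0 where there is no reading), "K" (3x3 intrinsics, pixels), "R" (3x3) and "t" (3): a world point X has camera coordinates R X + t. Camera axes: x right, y down, z forward; pixel columns grow to the right and rows downward; lengths in m; the calibration is good to about 2 mm. A picture is of the moment at which its call begins.
- workorder.hand_in(): hands the job in; it is judged then, once.
The state is a dict: "clock": time; "joints": joint angles; "qvel": joint speeds; "tau": joint torques, N m; "tcp_pos": TCP position; "orientation": TCP orientation; "contact_force": force on the tool from outside, world axes, zero at the start; "moment": the same for the moment, N m; "grip_width": finger opening in m; "gripper_force": force on a finger pad.
Only numpy, scipy, OpenCV 4.12 (cv2) and the standard library are available. Lean on these libraries where they do the work, as an engineer would, in place of code of your own. Each camera call takes 0.05 s, during which the arm holds its last target. There are 200 camera calls.

## Working session

There is one attempt and no reset: what is moved stays moved. The work goes in short steps, Python scripts to look and compute and a tool call to move; the robot and the scene stay as the last step left them, time stands still between calls to the robot, and variables do not carry over. Pictures are saved under pics/ and viewed, at most 14 in all, crops included, and the job is handed in when it is done.

Besides the shell and the picture viewer there is one more tool, called after ">>>" as name(argument=value, ...) on one line, values as JSON. send_rows: Moves the arm, as the interface text tells. Its arguments: {"type":"object","properties":{"steps":{"type":"array"},"force":{"type":"number"}},"required":["steps"]}

```bash
ls; mkdir -p pics
cat > h.py <<'E'
import numpy as np,cv2
from bench import status,imaging
def grab(n):
    f=imaging.grab_frame(n); np.savez(f'/tmp/{n}.npz',**f); return f
def save(f,p,crop=None,s=1):
    c=f['color'][...,::-1]
    if crop: c=c[crop[1]:crop[3],crop[0]:crop[2]]
    cv2.imwrite(p,cv2.resize(c,None,fx=s,fy=s,interpolation=cv2.INTER_CUBIC))
def cloud(f):
    v,u=np.mgrid[:420,:560]; d=f['depth']; K=f['K']
    P=np.stack([(u-K[0,2])/K[0,0]*d,(v-K[1,2])/K[1,1]*d,d],-1)
    return (P-f['t'])@f['R']
def ray(f,u,v,z):
    r=f['R'].T@np.linalg.inv(f['K'])@[u,v,1]; o=-f['R'].T@f['t']
    return o+r*(z-o[2])/r[2]
E
python3 - <<'E'
from h import *
o=status.get_obs(); print({k:np.round(v,3) for k,v in o.items()})
for n in('top','side'):
    f=grab(n); save(f,f'pics/{n}0.png',s=1.4); print(n,np.round(-f['R'].T@f['t'],3),f['K'][0,0],np.round(f['R'],2).tolist())
E
```

```text
pics
{'clock': np.float64(0.0), 'joints': array([-1.441,  0.478,  0.022,  1.556, -0.011,  1.109, -0.083]), 'qvel': array([-0.001, -0.001, -0.   ,  0.001, -0.   ,  0.   , -0.001]), 'tau': array([ 0.0000e+00, -5.9645e+01,  1.6080e+00, -2.8120e+01,  1.2000e-02,
        9.0000e-03, -0.0000e+00]), 'tcp_pos': array([0.159, 0.655, 0.255]), 'orientation': array([-3.730e-01, -3.119e+00,  3.000e-03]), 'contact_force': array([0.78 , 0.591, 0.465]), 'moment': array([-0.056, -0.032,  0.007]), 'gripper_force': np.float64(0.0), 'grip_width': np.float64(0.085)}
top [ 0.362 -0.017  1.056] 472.2871983448168 [[-0.01, -1.0, -0.03], [-1.0, 0.01, -0.09], [0.1, 0.03, -1.0]]
side [ 0.361 -0.645  0.811] 412.88217594664064 [[0.98, -0.19, 0.0], [-0.14, -0.74, -0.65], [0.12, 0.64, -0.76]]
```

View pics/top0.png

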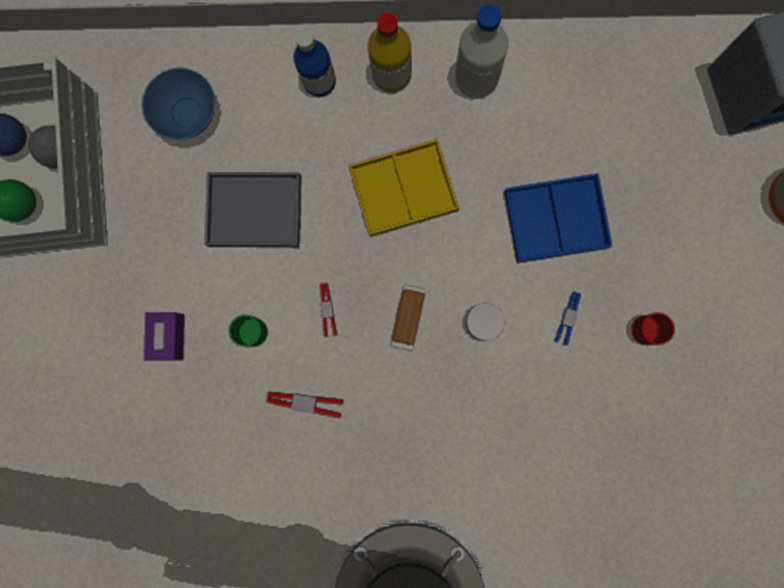

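View pics/side0.png

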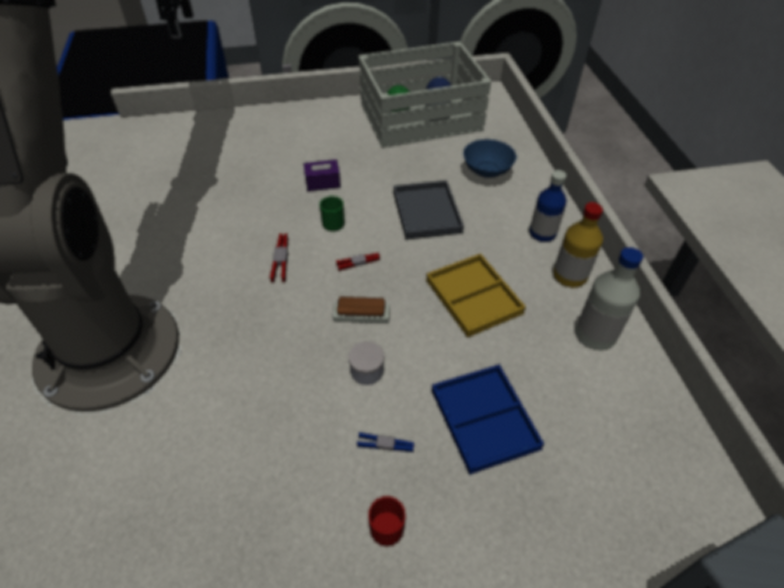

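Top view (784-wide picture) shows the green cup at (248,331), red cup (652,329), blue peg (569,318), brush (408,317), tin (485,321) and carton (164,336). The trays are grey (253,210), yellow (404,188) and blue (557,218). There are two red pegs: A (327,309), about 52 px or 83 mm long, and B (304,404), about 76 px or 120 mm long. A matches 86 mm and points along x, so A is the one needed. I'll confirm it in a crop.

```bash
cat > meas.py <<'E'
from h import *
T=dict(np.load('/tmp/top.npz')); S=dict(np.load('/tmp/side.npz'))
boxT=dict(green_cup=(248,331),redA=(327,309),redB=(304,404),brush=(408,317),tin=(485,321),blue_peg=(569,318),red_cup=(652,329),carton=(164,336),grey=(253,210),yellow=(404,188),blue=(557,218))
CT,CS=cloud(T),cloud(S)
for n,(u,v) in boxT.items():
    u/=1.4;v/=1.4
    g=ray(T,u,v,0.02)
    r=.1 if n in('grey','yellow','blue') else .055 if n not in('redB',) else .075
    out=[]
    for C in(CT,CS):
        m=(np.hypot(C[...,0]-g[0],C[...,1]-g[1])<r)&(C[...,2]>.006)&(C[...,2]<.08)
        k,l,st,_=cv2.connectedComponentsWithStats(m.astype(np.uint8)); 
        i=1+np.argmax(st[1:,4]); p=C[l==i]
        zt=np.percentile(p[:,2],95)
        q=p if 'tray' in n or r==.1 else p[p[:,2]>zt-(.008)]
        (c,s,a)=cv2.minAreaRect((q[:,:2]*1000).astype(np.float32))
        out.append((len(p),round(zt*1000,1),np.round(c,1),np.round(s),round(a,1)))
    print(n,*out,sep='\n   ')
E
python3 - <<'E'
exec(open('meas.py').read())
save(T,'pics/crop_peg.png',(180,190,270,310),5)
E
```

```text
green_cup
   (373, np.float64(57.4), array([414. , 246.5]), array([49., 47.]), 88.5)
   (394, np.float64(56.9), array([416.2, 246.9]), array([48., 50.]), 46.7)
redA
   (257, np.float64(17.1), array([448.1, 127.7]), array([84., 20.]), 9.0)
   (196, np.float64(16.7), array([449.5, 127.9]), array([84., 22.]), 8.9)
redB
   (515, np.float64(22.4), array([303. , 161.9]), array([118.,  28.]), 79.0)
   (293, np.float64(22.2), array([303.2, 163.2]), array([122.,  27.]), 81.4)
brush
   (744, np.float64(37.7), array([433.5,  -2.6]), array([36., 83.]), 77.0)
   (692, np.float64(37.1), array([435.9,  -2.2]), array([38., 84.]), 77.8)
tin
   (586, np.float64(50.1), array([ 424.1, -120.1]), array([56., 54.]), 89.4)
   (646, np.float64(49.5), array([ 426.1, -120.9]), array([57., 56.]), 81.3)
blue_peg
   (284, np.float64(17.5), array([ 430.4, -255.8]), array([21., 85.]), 70.7)
   (334, np.float64(16.8), array([ 432.5, -255.1]), array([22., 85.]), 71.4)
red_cup
   (495, np.float64(57.3), array([ 410.2, -377. ]), array([48., 49.]), 73.3)
   (604, np.float64(57.1), array([ 411.2, -377.4]), array([49., 48.]), 78.3)
carton
   (973, np.float64(48.8), array([407.5, 380.7]), array([74., 49.]), 0.5)
   (507, np.float64(48.6), array([409.7, 382.1]), array([54., 75.]), 87.4)
grey
   (2091, np.float64(24.1), array([610.8, 245.9]), array([151., 122.]), 88.6)
   (1274, np.float64(24.3), array([613.5, 246. ]), array([155., 120.]), 88.9)
yellow
   (2104, np.float64(24.1), array([646.4,   3.6]), array([128., 150.]), 15.9)
   (1870, np.float64(23.9), array([645.7,   3. ]), array([122., 152.]), 16.0)
blue
   (2336, np.float64(24.3), array([ 589.9, -242.1]), array([122., 151.]), 8.2)
   (2783, np.float64(23.9), array([ 591.8, -241.1]), array([122., 152.]), 8.3)
```

View pics/crop_peg.png

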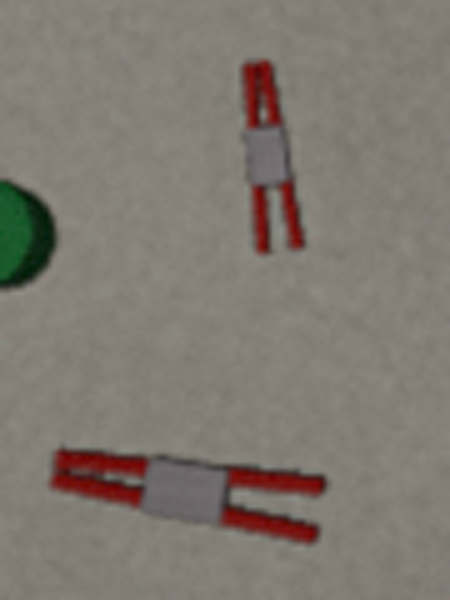

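The crop confirms it: peg A at crop (267,155) is clearly the smaller, and B at (190,490) is the large decoy. I'll start with the green cup.

```bash
cat > go.py <<'E'
# usage: go.py x y z(mm, TCP) theta(deg, direction of tool y in the world)
import sys
from h import *
from scipy.spatial.transform import Rotation as Ro
o=status.get_obs(); R=Ro.from_rotvec(o['orientation']).as_matrix(); p=np.array(o['tcp_pos'])*1000
th=np.degrees(np.arctan2(R[1,1],R[0,1]))
print('clock',o['clock'],'tcp',p.round(1),'th',th.round(1),'tilt',np.round(R[:,2],3),'w',np.round(o['grip_width']*1000,1),'j7',np.round(o['joints'][6],2))
a=list(map(float,sys.argv[1:]))
for i in range(0,len(a),4):
    t=np.array(a[i:i+3]); y=(th-a[i+3]+180)%360-180
    print(a[i:i+4],'dxyz cm',np.round(R.T@(t-p)/10,2),'yaw',round(y,1))
E
python3 go.py 415 247 180 8 415 247 48 8
```

```text
clock 0.1 tcp [158.9 655.5 255.4] th 76.4 tilt [-0.    -0.002 -1.   ] w 85.7 j7 -0.08
[415.0, 247.0, 180.0, 8.0] dxyz cm [-34.51 -33.66   7.6 ] yaw 68.4
[415.0, 247.0, 48.0, 8.0] dxyz cm [-34.51 -33.64  20.8 ] yaw 68.4
```

>>> send_rows(steps=[{"dx": -34.5,"dy": -33.7,"dz": 7.6,"yaw": 68.4,"gripper": 1},{"dx": -34.5,"dy": -33.7,"dz": 7.6,"yaw": 68.4},{"dx": -34.5,"dy": -33.7,"dz": 7.6,"yaw": 68.4},{"dx": -34.5,"dy": -33.7,"dz": 7.6,"yaw": 68.4},{"dx": -34.5,"dy": -33.7,"dz": 7.6,"yaw": 68.4}], force=25)

```text
validation failed for argument at $.st...
```

```bash
python3 go.py 415 247 150 8
```

```text
clock 0.1 tcp [158.9 655.5 255.4] th 76.4 tilt [-0.    -0.002 -1.   ] w 85.7 j7 -0.08
[415.0, 247.0, 150.0, 8.0] dxyz cm [-34.51 -33.66  10.6 ] yaw 68.4
```

>>> send_rows(steps=[{"dx": -4.4,"dy": -4.3,"dz": 0.9,"yaw": 8.5,"gripper": 1},{"dx": -8.8,"dy": -8.6,"dz": 1.8,"yaw": 17,"gripper": 1},{"dx": -13.2,"dy": -12.9,"dz": 2.7,"yaw": 25.5,"gripper": 1},{"dx": -17.6,"dy": -17.2,"dz": 3.6,"yaw": 34,"gripper": 1},{"dx": -22,"dy": -21.5,"dz": 4.5,"yaw": 42.5,"gripper": 1}], force=25)

```text
clock: 0.72
tcp_pos: [0.3229, 0.3933, 0.2109]
orientation: [-1.485, -2.769, 0.0]
contact_force: [0.9, 0.2, 0.2]
grip_width: 0.0854
gripper_force: 0.0
```

```bash
python3 go.py 415 247 150 8
```

```text
clock 0.725 tcp [322.9 393.3 210.9] th 33.6 tilt [-0.  0. -1.] w 85.4 j7 -0.34
[415.0, 247.0, 150.0, 8.0] dxyz cm [-17.28  -0.42   6.09] yaw 25.6
```

>>> send_rows(steps=[{"dx": -17.3,"dy": -0.4,"dz": 6.1,"yaw": 25.6,"gripper": 1},{"dx": -17.3,"dy": -0.4,"dz": 6.1,"yaw": 25.6,"gripper": 1},{"dx": -17.3,"dy": -0.4,"dz": 6.1,"yaw": 25.6,"gripper": 1},{"dx": -17.3,"dy": -0.4,"dz": 6.1,"yaw": 25.6,"gripper": 1}])

```text
clock: 1.23
tcp_pos: [0.4163, 0.2443, 0.149]
orientation: [2.065, 2.366, -0.006]
contact_force: [-0.5, 1.1, 0.2]
grip_width: 0.0854
gripper_force: 0.0
```

```bash
python3 go.py 415 247 48 8
python3 - <<'E'
from h import *
f=grab('wrist'); save(f,'pics/w1.png')
E
```

```text
clock 1.225 tcp [416.3 244.3 149. ] th 7.8 tilt [-0.002 -0.004 -1.   ] w 85.4 j7 -0.35
[415.0, 247.0, 48.0, 8.0] dxyz cm [ 0.32 -0.08 10.1 ] yaw -0.2
```

View pics/w1.png

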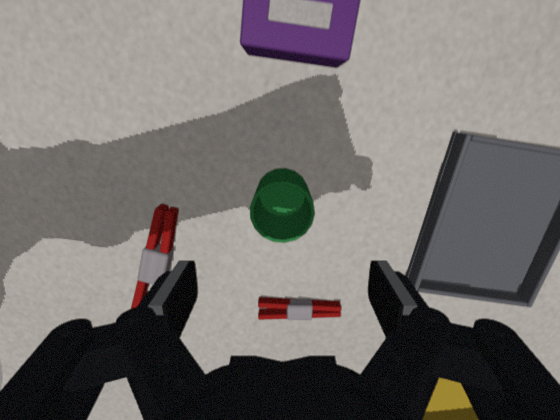

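The wrist view shows the green cup centred between the fingers at (282,205), with red peg A at (300,309). Descending and gripping.

>>> send_rows(steps=[{"dx": 0.2,"dy": -0.1,"dz": 5,"yaw": 0,"gripper": 1},{"dx": 0.2,"dy": -0.1,"dz": 10.1,"yaw": 0,"gripper": 1},{"dx": 0.2,"dy": -0.1,"dz": 10.1,"yaw": 0,"gripper": 1},{"dx": 0.2,"dy": -0.1,"dz": 10.1,"yaw": 0,"gripper": 0.3},{"dx": 0.2,"dy": -0.1,"dz": 10.1,"yaw": 0,"gripper": 0.3}])

```text
clock: 1.9
tcp_pos: [0.4151, 0.2525, 0.0513]
orientation: [2.054, 2.376, 0.006]
contact_force: [-0.1, 0.2, 0.6]
grip_width: 0.0521
gripper_force: 0.0
```

>>> send_rows(steps=[{"dx": 0,"dy": 0,"dz": 0,"yaw": 0,"gripper": 0.3},{"dx": 0,"dy": 0,"dz": 0,"yaw": 0,"gripper": 0.3},{"dx": 0,"dy": 0,"dz": 0,"yaw": 0,"gripper": 0.3}])

```text
clock: 2.28
tcp_pos: [0.415, 0.2525, 0.0515]
orientation: [-2.055, -2.376, -0.006]
contact_force: [-0.9, -0.2, 6.1]
grip_width: 0.0492
gripper_force: 24.7
```

```bash
python3 go.py 415 247 150 8
python3 - <<'E'
from h import *
f=grab('side'); save(f,'pics/s1.png',(190,80,330,200),4)
E
```

```text
clock 2.275 tcp [415.  252.5  51.5] th 8.3 tilt [ 0.003  0.003 -1.   ] w 49.2 j7 -0.25
[415.0, 247.0, 150.0, 8.0] dxyz cm [-0.51 -0.05 -9.85] yaw 0.3
```

View pics/s1.png

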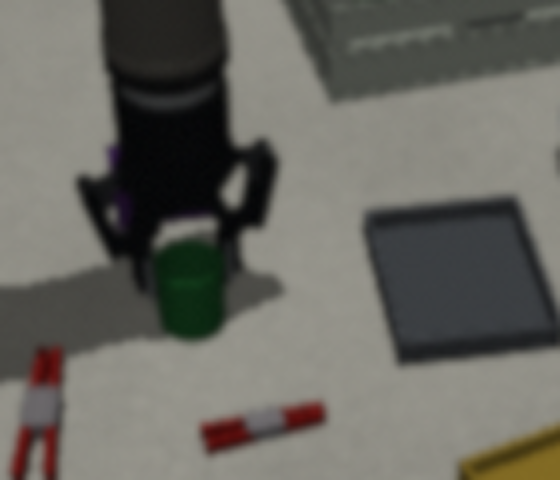

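The side crop shows the green cup at (190,290) held by its upper half, with the fingertips clear of the table. Lifting it and carrying it to the near bay of the blue tray.

>>> send_rows(steps=[{"dx": 0,"dy": 0,"dz": -5,"yaw": 0,"gripper": 0.3},{"dx": 0,"dy": 0,"dz": -10,"yaw": 0,"gripper": 0.3},{"dx": -5.7,"dy": 1.2,"dz": -10,"yaw": 0,"gripper": 0.3},{"dx": -11.4,"dy": 2.5,"dz": -10,"yaw": 0,"gripper": 0.3},{"dx": -17.1,"dy": 3.8,"dz": -10,"yaw": 0,"gripper": 0.3}])

```text
clock: 2.95
tcp_pos: [0.4772, 0.0865, 0.1512]
orientation: [2.053, 2.376, 0.006]
contact_force: [1.4, 0.5, 0.0]
grip_width: 0.0491
gripper_force: 26.6
```

>>> send_rows(steps=[{"dx": -5.7,"dy": 1.2,"dz": 0,"yaw": 0,"gripper": 0.3},{"dx": -11.4,"dy": 2.5,"dz": 0,"yaw": 0,"gripper": 0.3},{"dx": -17.1,"dy": 3.8,"dz": 0,"yaw": 0,"gripper": 0.3},{"dx": -22.8,"dy": 5,"dz": 0,"yaw": 0,"gripper": 0.3},{"dx": -22.8,"dy": 5,"dz": 0,"yaw": 0,"gripper": 0.3}])

```text
clock: 3.58
tcp_pos: [0.5595, -0.1371, 0.1514]
orientation: [2.062, 2.364, 0.001]
contact_force: [0.1, 0.3, 0.5]
grip_width: 0.0491
gripper_force: 26.6
```

```bash
python3 go.py 586 -200 150 8.2 586 -200 59 8.2
python3 - <<'E'
from h import *
for n in('top','side'):
    f=grab(n); C=cloud(f); c=f['color'].astype(int)
    m=(c[...,1]>1.5*c[...,0])&(c[...,1]>1.3*c[...,2])&(c[...,1]>40)&(C[...,0]>.45)&(C[...,0]<.7)&(C[...,1]<-.05)&(C[...,1]>-.35)
    p=C[m]; print(n,m.sum(),p.min(0),p.max(0))
E
```

```text
clock 3.575 tcp [ 559.5 -137.1  151.4] th 7.8 tilt [ 0.004 -0.003 -1.   ] w 49.1 j7 0.53
[586.0, -200.0, 150.0, 8.2] dxyz cm [-6.6   1.77  0.17] yaw -0.4
[586.0, -200.0, 59.0, 8.2] dxyz cm [-6.56  1.74  9.27] yaw -0.4Traceback (most recent call last):
  File "<stdin>", line 5, in <module>
    return umr_minimum(a, axis, None, out, keepdims, initial, where)
ValueError: zero-size array to reduction operation minimum which has no identity
```

>>> send_rows(steps=[{"dx": -5,"dy": 1.3,"dz": 0,"yaw": -0.4,"gripper": 0.3},{"dx": -6.6,"dy": 1.7,"dz": 3,"yaw": -0.4,"gripper": 0.3},{"dx": -6.6,"dy": 1.7,"dz": 5,"yaw": -0.4,"gripper": 0.3},{"dx": -6.6,"dy": 1.7,"dz": 5,"yaw": -0.4,"gripper": 0.3},{"dx": -6.6,"dy": 1.7,"dz": 5,"yaw": -0.4,"gripper": 0.3}])

```text
clock: 4.25
tcp_pos: [0.5852, -0.1922, 0.1]
orientation: [-2.045, -2.385, -0.001]
contact_force: [0.3, 0.3, -1.0]
grip_width: 0.0492
gripper_force: 26.6
```

```bash
python3 go.py 586 -200 58 8.2
python3 - <<'E'
from h import *
f=grab('wrist'); save(f,'pics/w2.png')
E
```

```text
clock 4.25 tcp [ 585.2 -192.2  100. ] th 8.8 tilt [ 0.001  0.001 -1.   ] w 49.2 j7 0.67
[586.0, -200.0, 58.0, 8.2] dxyz cm [-0.79 -0.04  4.2 ] yaw 0.6
```

View pics/w2.png

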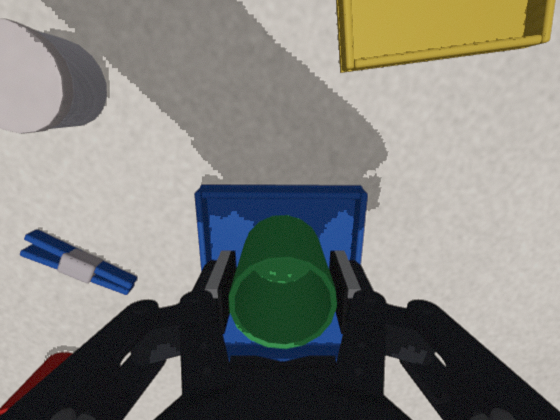

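The wrist view shows the cup at (282,300), held over the blue tray with clearance to its walls. Lowering and releasing.

>>> send_rows(steps=[{"dx": -0.8,"dy": 0,"dz": 2,"yaw": 0.6,"gripper": 0.3},{"dx": -0.8,"dy": 0,"dz": 4.2,"yaw": 0.6,"gripper": 0.3},{"dx": -0.8,"dy": 0,"dz": 4.2,"yaw": 0.6,"gripper": 0.3},{"dx": -0.8,"dy": 0,"dz": 4.2,"yaw": 0.6,"gripper": 0.3}])

```text
clock: 4.8
tcp_pos: [0.5857, -0.2019, 0.0568]
orientation: [-2.06, -2.371, 0.001]
contact_force: [0.8, 0.5, -0.2]
grip_width: 0.049
gripper_force: 26.2
```

>>> send_rows(steps=[{"dx": 0,"dy": 0,"dz": 0,"yaw": 0,"gripper": 0.8},{"dx": 0,"dy": 0,"dz": 0,"yaw": 0,"gripper": 0.8},{"dx": 0,"dy": 0,"dz": 0,"yaw": 0,"gripper": 0.8},{"dx": 0,"dy": 0,"dz": -5,"yaw": 0,"gripper": 0.8},{"dx": 0,"dy": 0,"dz": -10,"yaw": 0,"gripper": 1}])

```text
clock: 5.42
tcp_pos: [0.5856, -0.2016, 0.1581]
orientation: [-2.059, -2.372, 0.001]
contact_force: [1.7, -0.4, -0.1]
grip_width: 0.0839
gripper_force: 0.0
```

```bash
python3 go.py 411 -377 150 8.2 411 -377 50 8.2
```

```text
clock 5.425 tcp [ 585.6 -201.6  158.1] th 8.1 tilt [-0.001  0.    -1.   ] w 83.9 j7 0.64
[411.0, -377.0, 150.0, 8.2] dxyz cm [-14.91 -19.75   0.83] yaw -0.1
[411.0, -377.0, 50.0, 8.2] dxyz cm [-14.91 -19.74  10.83] yaw -0.1
```

>>> send_rows(steps=[{"dx": -3.7,"dy": -4.9,"dz": 0,"yaw": 0,"gripper": 1},{"dx": -7.4,"dy": -9.8,"dz": 0,"yaw": 0,"gripper": 1},{"dx": -11.2,"dy": -14.8,"dz": 0,"yaw": 0,"gripper": 1},{"dx": -14.9,"dy": -19.8,"dz": 0,"yaw": 0,"gripper": 1},{"dx": -14.9,"dy": -19.8,"dz": 0,"yaw": 0,"gripper": 1}])

```text
clock: 6.05
tcp_pos: [0.4058, -0.3816, 0.158]
orientation: [2.071, 2.361, -0.003]
contact_force: [-0.3, 0.4, 0.6]
grip_width: 0.0854
gripper_force: 0.0
```

>>> send_rows(steps=[{"dx": 0,"dy": 0,"dz": 1,"yaw": 0,"gripper": 1},{"dx": 0,"dy": 0,"dz": 1,"yaw": 0,"gripper": 1}])

```text
clock: 6.3
tcp_pos: [0.4118, -0.3752, 0.1461]
orientation: [-2.055, -2.374, -0.001]
contact_force: [-0.7, 0.0, 0.2]
grip_width: 0.0852
gripper_force: 0.0
```

```bash
python3 go.py 411 -377 50 8.2
```

```text
clock 6.3 tcp [ 411.8 -375.2  146.1] th 8.2 tilt [-0.001  0.002 -1.   ] w 85.2 j7 1.05
[411.0, -377.0, 50.0, 8.2] dxyz cm [-0.18 -0.1   9.61] yaw 0.0
```

>>> send_rows(steps=[{"dx": -0.2,"dy": -0.1,"dz": 4.8,"yaw": 0,"gripper": 1},{"dx": -0.2,"dy": -0.1,"dz": 9.6,"yaw": 0,"gripper": 1},{"dx": -0.2,"dy": -0.1,"dz": 9.6,"yaw": 0,"gripper": 1},{"dx": -0.2,"dy": -0.1,"dz": 9.6,"yaw": 0,"gripper": 0.3},{"dx": -0.2,"dy": -0.1,"dz": 9.6,"yaw": 0,"gripper": 0.3}])

```text
clock: 6.92
tcp_pos: [0.4116, -0.3799, 0.0533]
orientation: [2.057, 2.37, 0.001]
contact_force: [-0.0, 0.4, -0.5]
grip_width: 0.0516
gripper_force: 0.0
```

>>> send_rows(steps=[{"dx": 0,"dy": 0,"dz": 0,"yaw": 0,"gripper": 0.3},{"dx": 0,"dy": 0,"dz": 0,"yaw": 0,"gripper": 0.3},{"dx": 0,"dy": 0,"dz": 0,"yaw": 0,"gripper": 0.3},{"dx": 0,"dy": 0,"dz": -5,"yaw": 0,"gripper": 0.3},{"dx": 0,"dy": 0,"dz": -10,"yaw": 0,"gripper": 0.3}])

```text
clock: 7.55
tcp_pos: [0.4103, -0.3793, 0.1536]
orientation: [2.059, 2.372, 0.0]
contact_force: [1.3, 0.2, -0.7]
grip_width: 0.0496
gripper_force: 26.4
```

```bash
python3 go.py 596 -277 150 8.2
python3 - <<'E'
from h import *
f=grab('top'); save(f,'pics/t2.png',(330,90,510,270),3)
C=cloud(f); c=f['color'].astype(int)
m=(c[...,1]>1.5*c[...,0])&(c[...,1]>1.2*c[...,2])&(C[...,0]>.45)&(C[...,0]<.7)&(C[...,1]<-.05)&(C[...,1]>-.35)&(C[...,2]>.05)
print(m.sum(), cv2.minEnclosingCircle((C[m][:,:2]*1000).astype(np.float32)) if m.any() else 0, np.percentile(C[m][:,2],95) if m.any() else 0)
E
```

```text
clock 7.55 tcp [ 410.3 -379.3  153.6] th 8.1 tilt [ 0.001 -0.    -1.   ] w 49.6 j7 1.06
[596.0, -277.0, 150.0, 8.2] dxyz cm [ 7.52 19.83  0.36] yaw -0.1
144 ((584.8611450195312, -207.1790771484375), 24.87055015563965) 0.06350899628520668
```

View pics/t2.png

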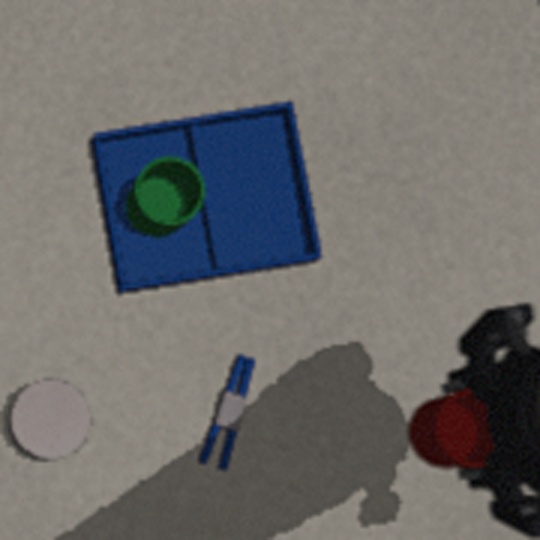

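The top crop shows the green cup upright at (165,195) in the near bay and the red cup (450,430) in the gripper. Carrying the red cup to the far bay.

>>> send_rows(steps=[{"dx": 1.8,"dy": 5,"dz": 0,"yaw": 0,"gripper": 0.3},{"dx": 3.6,"dy": 10,"dz": 0,"yaw": 0,"gripper": 0.3},{"dx": 5.5,"dy": 15,"dz": 0,"yaw": 0,"gripper": 0.3},{"dx": 7.3,"dy": 19.8,"dz": 0,"yaw": 0,"gripper": 0.3},{"dx": 7.3,"dy": 19.8,"dz": 2,"yaw": 0,"gripper": 0.3}])

```text
clock: 8.22
tcp_pos: [0.6021, -0.2751, 0.1332]
orientation: [2.046, 2.376, 0.008]
contact_force: [0.1, -0.0, 0.0]
grip_width: 0.0492
gripper_force: 26.4
```

>>> send_rows(steps=[{"dx": 0,"dy": 0,"dz": 3,"yaw": 0,"gripper": 0.3},{"dx": 0,"dy": 0,"dz": 3,"yaw": 0,"gripper": 0.3},{"dx": 0,"dy": 0,"dz": 3,"yaw": 0,"gripper": 0.3}])

```text
clock: 8.6
tcp_pos: [0.5959, -0.2801, 0.1025]
orientation: [2.06, 2.37, 0.0]
contact_force: [-0.4, 0.1, 0.6]
grip_width: 0.0492
gripper_force: 26.4
```

```bash
python3 go.py 596 -279 59.5 8.2
```

```text
clock 8.6 tcp [ 595.9 -280.1  102.5] th 8.0 tilt [ 0.001 -0.001 -1.   ] w 49.2 j7 0.79
[596.0, -279.0, 59.5, 8.2] dxyz cm [0.11 0.02 4.3 ] yaw -0.2
```

>>> send_rows(steps=[{"dx": 0.1,"dy": 0,"dz": 2.2,"yaw": 0,"gripper": 0.3},{"dx": 0.1,"dy": 0,"dz": 4.3,"yaw": 0,"gripper": 0.3},{"dx": 0.1,"dy": 0,"dz": 4.3,"yaw": 0,"gripper": 0.3},{"dx": 0.1,"dy": 0,"dz": 4.3,"yaw": 0,"gripper": 0.3}])

```text
clock: 9.1
tcp_pos: [0.5953, -0.278, 0.0573]
orientation: [-2.059, -2.371, 0.001]
contact_force: [0.1, 0.0, -0.1]
grip_width: 0.0494
gripper_force: 28.1
```

>>> send_rows(steps=[{"dx": 0,"dy": 0,"dz": 0,"yaw": 0,"gripper": 0.8},{"dx": 0,"dy": 0,"dz": 0,"yaw": 0,"gripper": 0.8},{"dx": 0,"dy": 0,"dz": 0,"yaw": 0,"gripper": 0.8},{"dx": 0,"dy": 0,"dz": -5,"yaw": 0,"gripper": 0.8},{"dx": 0,"dy": 0,"dz": -10,"yaw": 0,"gripper": 0.8}])

```text
clock: 9.72
tcp_pos: [0.5954, -0.2779, 0.159]
orientation: [-2.059, -2.371, 0.001]
contact_force: [1.2, 0.1, -0.1]
grip_width: 0.0682
gripper_force: 0.0
```

```bash
python3 go.py 431.5 -255.5 100 71
```

```text
clock 9.725 tcp [ 595.4 -277.9  159. ] th 8.1 tilt [-0.001  0.    -1.   ] w 68.2 j7 0.76
[431.5, -255.5, 100.0, 71.0] dxyz cm [  4.52 -15.91   5.93] yaw -62.9
```

>>> send_rows(steps=[{"dx": 1,"dy": -4,"dz": 0,"yaw": -10.5,"gripper": 0.5},{"dx": 2,"dy": -8,"dz": 0,"yaw": -21,"gripper": 0.5},{"dx": 3,"dy": -12,"dz": 0,"yaw": -31.5,"gripper": 0.5},{"dx": 4.5,"dy": -15.9,"dz": 0,"yaw": -42,"gripper": 0.5},{"dx": 4.5,"dy": -15.9,"dz": 3,"yaw": -52.5,"gripper": 0.5}])

```text
clock: 10.35
tcp_pos: [0.4304, -0.2563, 0.1299]
orientation: [0.791, 3.037, 0.0]
contact_force: [0.6, -0.6, 0.6]
grip_width: 0.0429
gripper_force: 0.0
```

>>> send_rows(steps=[{"dx": 0,"dy": 0,"dz": 1,"yaw": -10.4,"gripper": 0.5},{"dx": 0,"dy": 0,"dz": 3,"yaw": -10.4,"gripper": 0.5},{"dx": 0,"dy": 0,"dz": 3,"yaw": -10.4,"gripper": 0.5},{"dx": 0,"dy": 0,"dz": 3,"yaw": -10.4,"gripper": 0.5}])

```text
clock: 10.85
tcp_pos: [0.4323, -0.2562, 0.0988]
orientation: [0.52, 3.098, -0.0]
contact_force: [-0.2, -0.2, -0.3]
grip_width: 0.0427
gripper_force: 0.0
```

```bash
python3 go.py 431.5 -255.5 45 71 431.5 -255.5 30 71;python3 - <<'E'
from h import *
f=grab('wrist'); save(f,'pics/w3.png')
f=grab('top'); C=cloud(f); c=f['color'].astype(int)
m=(c[...,0]>1.8*c[...,1])&(C[...,0]>.5)&(C[...,0]<.7)&(C[...,1]<-.15)&(C[...,1]>-.35)&(C[...,2]>.05)
print(m.sum(), cv2.minEnclosingCircle((C[m][:,:2]*1000).astype(np.float32)), np.percentile(C[m][:,2],95))
E
```

```text
clock 10.85 tcp [ 432.3 -256.2   98.8] th 71.0 tilt [ 0.001 -0.    -1.   ] w 42.7 j7 1.8
[431.5, -255.5, 45.0, 71.0] dxyz cm [0.1  0.03 5.38] yaw -0.0
[431.5, -255.5, 30.0, 71.0] dxyz cm [0.11 0.04 6.88] yaw -0.0
167 ((593.2938842773438, -275.2170715332031), 24.965700149536133) 0.06300497935224515
```

View pics/w3.png

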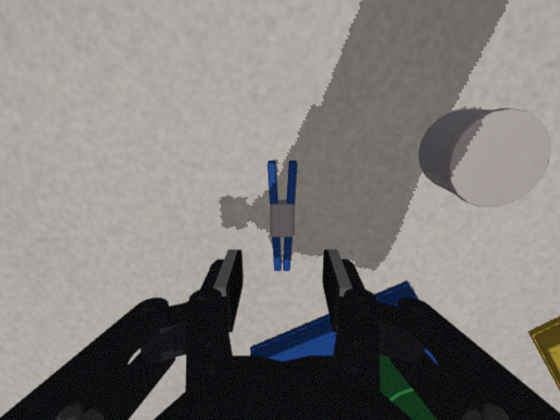

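The wrist view shows the blue peg's spring block at (283,218), aligned and centred between the fingers. Descending.

>>> send_rows(steps=[{"dx": 0.1,"dy": 0,"dz": 4,"yaw": 0,"gripper": 0.5},{"dx": 0.1,"dy": 0,"dz": 6,"yaw": 0,"gripper": 0.5},{"dx": 0.1,"dy": 0,"dz": 6.9,"yaw": 0,"gripper": 0.5},{"dx": 0.1,"dy": 0,"dz": 6.9,"yaw": 0,"gripper": 0.5},{"dx": 0.1,"dy": 0,"dz": 6.9,"yaw": 0,"gripper": 0.3}])

```text
clock: 11.58
tcp_pos: [0.4318, -0.2559, 0.0302]
orientation: [0.519, 3.097, -0.001]
contact_force: [-0.1, 0.7, -0.1]
grip_width: 0.0262
gripper_force: 0.0
```

>>> send_rows(steps=[{"dx": 0,"dy": 0,"dz": 0,"yaw": 0,"gripper": 0.1},{"dx": 0,"dy": 0,"dz": 0,"yaw": 0,"gripper": 0.1},{"dx": 0,"dy": 0,"dz": 0,"yaw": 0,"gripper": 0.1},{"dx": 0,"dy": 0,"dz": 0,"yaw": 0,"gripper": 0.1}])

```text
clock: 12.08
tcp_pos: [0.4318, -0.2559, 0.0302]
orientation: [0.519, 3.097, -0.0]
contact_force: [-1.1, 0.9, 6.2]
grip_width: 0.0177
gripper_force: 25.4
```

```bash
python3 go.py 656 -32 130 106;python3 - <<'E'
from h import *
f=grab('side'); save(f,'pics/s3.png',(220,260,340,380),4)
E
```

```text
clock 12.075 tcp [ 431.8 -255.9   30.2] th 71.0 tilt [ 0.002 -0.001 -1.   ] w 17.7 j7 1.84
[656.0, -32.0, 130.0, 106.0] dxyz cm [-13.91  28.48  -9.95] yaw -35.0
```

View pics/s3.png

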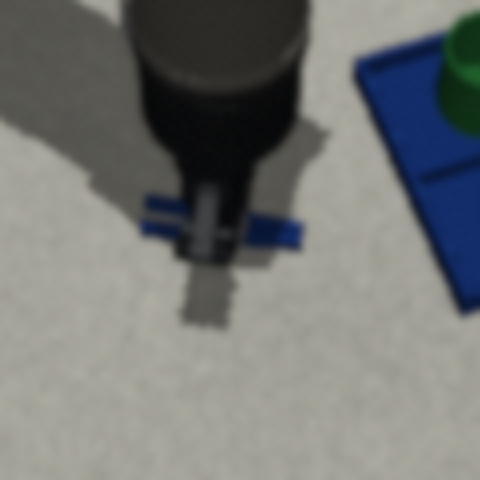

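The side crop shows the fingers on the spring block at (210,225), width 17.7 mm, so the grip is good. Carrying it to the -y bay of the yellow tray.

>>> send_rows(steps=[{"dx": 0,"dy": 0,"dz": -5,"yaw": 0,"gripper": 0.1},{"dx": 0,"dy": 0,"dz": -10,"yaw": 0,"gripper": 0.1},{"dx": -2.3,"dy": 4.8,"dz": -10,"yaw": -7,"gripper": 0.1},{"dx": -4.6,"dy": 9.5,"dz": -10,"yaw": -14,"gripper": 0.1},{"dx": -7,"dy": 14.3,"dz": -10,"yaw": -21,"gripper": 0.1}])

```text
clock: 12.75
tcp_pos: [0.545, -0.1421, 0.13]
orientation: [-0.06, 3.14, -0.0]
contact_force: [0.6, -0.3, -0.0]
grip_width: 0.0169
gripper_force: 24.6
```

>>> send_rows(steps=[{"dx": 0,"dy": 0,"dz": 0,"yaw": 0,"gripper": 0.1},{"dx": 0,"dy": 0,"dz": 0,"yaw": 0,"gripper": 0.1}])

```text
clock: 13.0
tcp_pos: [0.5434, -0.1436, 0.1292]
orientation: [0.053, -3.14, 0.001]
contact_force: [-0.9, 0.3, -0.8]
grip_width: 0.0171
gripper_force: 24.6
```

```bash
python3 go.py 656 -32 100 106
```

```text
clock 13.0 tcp [ 543.4 -143.6  129.2] th 91.9 tilt [-0.001 -0.    -1.   ] w 17.1 j7 1.83
[656.0, -32.0, 100.0, 106.0] dxyz cm [-11.64  10.77   2.91] yaw -14.1
```

>>> send_rows(steps=[{"dx": -4,"dy": 3.7,"dz": 0,"yaw": -5,"gripper": 0.1},{"dx": -8,"dy": 7.4,"dz": 0,"yaw": -10,"gripper": 0.1},{"dx": -11.6,"dy": 10.8,"dz": 1.5,"yaw": -14.1,"gripper": 0.1},{"dx": -11.6,"dy": 10.8,"dz": 4.5,"yaw": -14.1,"gripper": 0.1},{"dx": -11.6,"dy": 10.8,"dz": 4.5,"yaw": -14.1,"gripper": 0.1}])

```text
clock: 13.62
tcp_pos: [0.6534, -0.033, 0.0819]
orientation: [0.435, -3.105, 0.001]
contact_force: [-0.8, -1.4, -0.3]
grip_width: 0.017
gripper_force: 24.6
```

>>> send_rows(steps=[{"dx": 0,"dy": 0,"dz": 0,"yaw": 0,"gripper": 0.1},{"dx": 0,"dy": 0,"dz": 0,"yaw": 0,"gripper": 0.1}])

```text
clock: 13.88
tcp_pos: [0.6566, -0.0327, 0.0858]
orientation: [-0.436, 3.109, -0.001]
contact_force: [0.5, -1.2, -1.3]
grip_width: 0.0172
gripper_force: 24.6
```

```bash
python3 go.py 656 -32 36 106
python3 - <<'E'
from h import *
f=grab('wrist'); save(f,'pics/w4.png')
E
```

```text
clock 13.875 tcp [656.6 -32.7  85.8] th 106.0 tilt [ 0.002 -0.    -1.   ] w 17.2 j7 1.84
[656.0, -32.0, 36.0, 106.0] dxyz cm [0.04 0.08 4.98] yaw -0.0
```

View pics/w4.png

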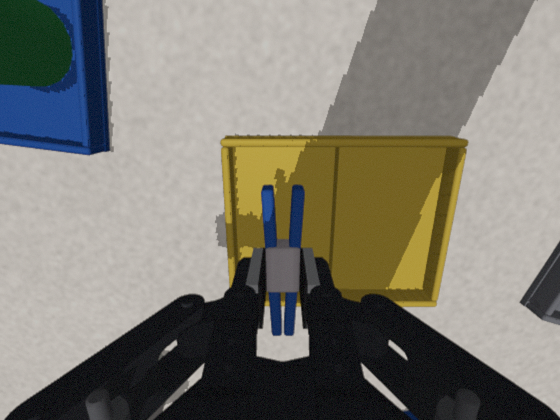

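The wrist view shows the peg at column 283, midway between the bay walls at 233 and 333. Lowering and releasing with a small opening.

>>> send_rows(steps=[{"dx": 0,"dy": 0,"dz": 3,"yaw": 0,"gripper": 0.1},{"dx": 0,"dy": 0,"dz": 4.9,"yaw": 0,"gripper": 0.1},{"dx": 0,"dy": 0,"dz": 4.9,"yaw": 0,"gripper": 0.1},{"dx": 0,"dy": 0,"dz": 4.9,"yaw": 0,"gripper": 0.1}])

```text
clock: 14.42
tcp_pos: [0.6562, -0.0314, 0.0355]
orientation: [-0.439, 3.111, -0.0]
contact_force: [-0.2, 0.5, -0.8]
grip_width: 0.0173
gripper_force: 26.7
```

>>> send_rows(steps=[{"dx": 0,"dy": 0,"dz": 0,"yaw": 0,"gripper": 0.35},{"dx": 0,"dy": 0,"dz": 0,"yaw": 0,"gripper": 0.35},{"dx": 0,"dy": 0,"dz": 0,"yaw": 0,"gripper": 0.35},{"dx": 0,"dy": 0,"dz": -4,"yaw": 0,"gripper": 0.35},{"dx": 0,"dy": 0,"dz": -9,"yaw": 0,"gripper": 0.5}])

```text
clock: 15.05
tcp_pos: [0.6552, -0.0312, 0.1252]
orientation: [0.439, -3.108, -0.001]
contact_force: [1.1, 0.8, 0.8]
grip_width: 0.0428
gripper_force: 0.0
```

```bash
python3 go.py 448.8 127.8 100 99
```

```text
clock 15.05 tcp [655.2 -31.2 125.2] th 106.1 tilt [-0.003 -0.    -1.   ] w 42.8 j7 1.84
[448.8, 127.8, 100.0, 99.0] dxyz cm [15.42 20.99  2.57] yaw 7.1
```

>>> send_rows(steps=[{"dx": 3.1,"dy": 4.2,"dz": 0,"yaw": 2,"gripper": 0.5},{"dx": 6.2,"dy": 8.4,"dz": 0,"yaw": 4,"gripper": 0.5},{"dx": 9.3,"dy": 12.6,"dz": 0,"yaw": 7.1,"gripper": 0.5},{"dx": 12.4,"dy": 16.8,"dz": 1,"yaw": 7.1,"gripper": 0.5},{"dx": 15.4,"dy": 21,"dz": 2.5,"yaw": 7.1,"gripper": 0.5}])

```text
clock: 15.68
tcp_pos: [0.4492, 0.129, 0.1007]
orientation: [-0.246, 3.13, 0.001]
contact_force: [0.0, 1.9, 0.3]
grip_width: 0.0427
gripper_force: 0.0
```

>>> send_rows(steps=[{"dx": 0,"dy": 0,"dz": 0,"yaw": 0,"gripper": 0.5},{"dx": 0,"dy": 0,"dz": 0,"yaw": 0,"gripper": 0.5},{"dx": 0,"dy": 0,"dz": 0,"yaw": 0,"gripper": 0.5}])

```text
clock: 16.05
tcp_pos: [0.4514, 0.1271, 0.1007]
orientation: [-0.242, 3.131, 0.0]
contact_force: [0.0, -0.7, 1.0]
grip_width: 0.0426
gripper_force: 0.0
```

```bash
python3 go.py 448.8 127.8 30 99
```

```text
clock 16.05 tcp [451.4 127.1 100.7] th 98.9 tilt [ 0.002  0.    -1.   ] w 42.6 j7 1.35
[448.8, 127.8, 30.0, 99.0] dxyz cm [0.26 0.11 7.07] yaw -0.1
```

>>> send_rows(steps=[{"dx": 0.25,"dy": 0.1,"dz": 4,"yaw": 0,"gripper": 0.5},{"dx": 0.25,"dy": 0.1,"dz": 6,"yaw": 0,"gripper": 0.5},{"dx": 0.25,"dy": 0.1,"dz": 7.1,"yaw": 0,"gripper": 0.5},{"dx": 0.25,"dy": 0.1,"dz": 7.1,"yaw": 0,"gripper": 0.5},{"dx": 0.25,"dy": 0.1,"dz": 7.1,"yaw": 0,"gripper": 0.3}])

```text
clock: 16.68
tcp_pos: [0.4482, 0.1285, 0.03]
orientation: [-0.245, 3.131, 0.001]
contact_force: [0.0, -0.1, -0.2]
grip_width: 0.0267
gripper_force: 0.0
```

>>> send_rows(steps=[{"dx": 0,"dy": 0,"dz": 0,"yaw": 0,"gripper": 0.1},{"dx": 0,"dy": 0,"dz": 0,"yaw": 0,"gripper": 0.1},{"dx": 0,"dy": 0,"dz": 0,"yaw": 0,"gripper": 0.1},{"dx": 0,"dy": 0,"dz": 0,"yaw": 0,"gripper": 0.1}])

```text
clock: 17.18
tcp_pos: [0.4481, 0.1286, 0.0301]
orientation: [-0.245, 3.13, 0.001]
contact_force: [-0.6, -0.7, 7.5]
grip_width: 0.0171
gripper_force: 25.6
```

>>> send_rows(steps=[{"dx": 0,"dy": 0,"dz": -5,"yaw": 0,"gripper": 0.1},{"dx": 0,"dy": 0,"dz": -10,"yaw": 0,"gripper": 0.1},{"dx": 0,"dy": 0,"dz": -10,"yaw": 0,"gripper": 0.1}])

```text
clock: 17.55
tcp_pos: [0.4497, 0.1294, 0.1329]
orientation: [-0.245, 3.125, 0.004]
contact_force: [0.3, 0.4, -0.8]
grip_width: 0.0171
gripper_force: 24.8
```

```bash
python3 go.py 636 38 130 106
```

```text
clock 17.55 tcp [449.7 129.4 132.9] th 99.0 tilt [ 0.007  0.003 -1.   ] w 17.1 j7 1.34
[636.0, 38.0, 130.0, 106.0] dxyz cm [-16.97 -11.94   0.39] yaw -7.0
```

>>> send_rows(steps=[{"dx": -4.3,"dy": -3,"dz": 0,"yaw": -2,"gripper": 0.1},{"dx": -8.6,"dy": -6,"dz": 0,"yaw": -4,"gripper": 0.1},{"dx": -12.9,"dy": -9,"dz": 0,"yaw": -7,"gripper": 0.1},{"dx": -17,"dy": -11.9,"dz": 1,"yaw": -7,"gripper": 0.1},{"dx": -17,"dy": -11.9,"dz": 4.5,"yaw": -7,"gripper": 0.1}])

```text
clock: 18.18
tcp_pos: [0.6383, 0.0343, 0.0846]
orientation: [-0.429, 3.106, -0.003]
contact_force: [-0.5, -0.1, -0.5]
grip_width: 0.0174
gripper_force: 24.8
```

>>> send_rows(steps=[{"dx": 0,"dy": 0,"dz": 0,"yaw": 0,"gripper": 0.1},{"dx": 0,"dy": 0,"dz": 0,"yaw": 0,"gripper": 0.1},{"dx": 0,"dy": 0,"dz": 0,"yaw": 0,"gripper": 0.1}])

```text
clock: 18.55
tcp_pos: [0.6343, 0.0381, 0.0856]
orientation: [-0.438, 3.109, 0.0]
contact_force: [0.6, -0.1, -0.1]
grip_width: 0.0171
gripper_force: 24.8
```

```bash
python3 go.py 636 38 36 106
python3 - <<'E'
from h import *
f=grab('wrist'); save(f,'pics/w5.png')
E
```

```text
clock 18.55 tcp [634.3  38.1  85.6] th 106.0 tilt [ 0.002  0.    -1.   ] w 17.1 j7 1.74
[636.0, 38.0, 36.0, 106.0] dxyz cm [-0.15 -0.06  4.96] yaw 0.0
```

View pics/w5.png

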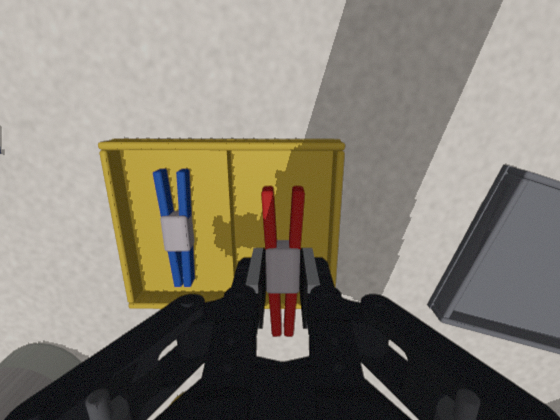

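The wrist view shows the blue peg flat in its bay at (177,232). The red peg at (284,265) is centred over the other bay, columns 233–335. Lowering and releasing.

>>> send_rows(steps=[{"dx": -0.2,"dy": 0,"dz": 3,"yaw": 0,"gripper": 0.1},{"dx": -0.2,"dy": 0,"dz": 4.9,"yaw": 0,"gripper": 0.1},{"dx": -0.2,"dy": 0,"dz": 4.9,"yaw": 0,"gripper": 0.1},{"dx": -0.2,"dy": 0,"dz": 4.9,"yaw": 0,"gripper": 0.1}])

```text
clock: 19.1
tcp_pos: [0.6358, 0.0381, 0.0355]
orientation: [-0.437, 3.111, 0.0]
contact_force: [-1.2, 0.3, -0.8]
grip_width: 0.0173
gripper_force: 26.6
```

>>> send_rows(steps=[{"dx": 0,"dy": 0,"dz": 0,"yaw": 0,"gripper": 0.35},{"dx": 0,"dy": 0,"dz": 0,"yaw": 0,"gripper": 0.35},{"dx": 0,"dy": 0,"dz": 0,"yaw": 0,"gripper": 0.35},{"dx": 0,"dy": 0,"dz": -4,"yaw": 0,"gripper": 0.35},{"dx": 0,"dy": 0,"dz": -9,"yaw": 0,"gripper": 0.8}])

```text
clock: 19.73
tcp_pos: [0.6348, 0.0379, 0.1252]
orientation: [0.436, -3.108, 0.0]
contact_force: [1.1, 0.1, -0.0]
grip_width: 0.0466
gripper_force: 0.0
```

```bash
python3 go.py 434.8 -2.4 100 77
```

```text
clock 19.725 tcp [634.8  37.9 125.2] th 106.0 tilt [-0.003 -0.    -1.   ] w 46.6 j7 1.73
[434.8, -2.4, 100.0, 77.0] dxyz cm [20.33  1.63  2.58] yaw 29.0
```

>>> send_rows(steps=[{"dx": 5,"dy": 0.4,"dz": 0,"yaw": 7.5,"gripper": 0.8},{"dx": 10,"dy": 0.8,"dz": 0,"yaw": 15,"gripper": 0.8},{"dx": 15,"dy": 1.2,"dz": 0,"yaw": 22,"gripper": 0.8},{"dx": 19.7,"dy": 1.7,"dz": 1,"yaw": 29,"gripper": 0.8},{"dx": 19.7,"dy": 1.7,"dz": 2.5,"yaw": 29,"gripper": 0.8}])

```text
clock: 20.35
tcp_pos: [0.4378, -0.0007, 0.1002]
orientation: [-0.36, -3.118, 0.0]
contact_force: [1.0, 1.2, -0.3]
grip_width: 0.0679
gripper_force: 0.0
```

>>> send_rows(steps=[{"dx": 0,"dy": 0,"dz": 0,"yaw": 0,"gripper": 0.8},{"dx": 0,"dy": 0,"dz": 0,"yaw": 0,"gripper": 0.8},{"dx": 0,"dy": 0,"dz": 0,"yaw": 0,"gripper": 0.8}])

```text
clock: 20.72
tcp_pos: [0.4427, 0.0003, 0.1008]
orientation: [0.356, 3.12, 0.001]
contact_force: [-0.1, -0.2, -1.1]
grip_width: 0.0682
gripper_force: 0.0
```

```bash
python3 go.py 441 -3.8 33 77
python3 - <<'E'
from h import *
f=grab('wrist'); save(f,'pics/w6.png')
E
```

```text
clock 20.725 tcp [4.427e+02 3.000e-01 1.008e+02] th 77.0 tilt [ 0.001  0.    -1.   ] w 68.2 j7 1.31
[441.0, -3.8, 33.0, 77.0] dxyz cm [ 0.08 -0.44  6.78] yaw -0.0
```

View pics/w6.png

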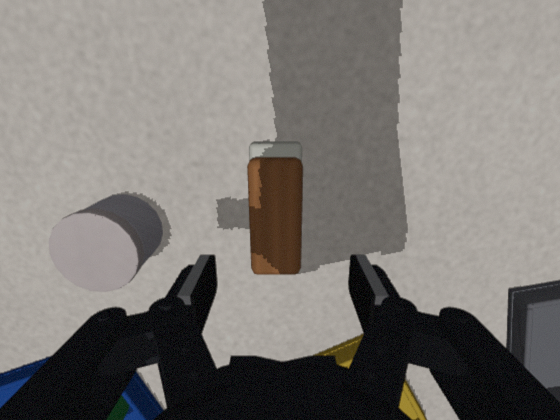

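The wrist view shows the brush at (275,210), squarely aligned and about 4 mm off the jaw centre. I'll correct that on the way down.

>>> send_rows(steps=[{"dx": 0.1,"dy": -0.4,"dz": 2,"yaw": 0,"gripper": 0.8},{"dx": 0.1,"dy": -0.4,"dz": 5,"yaw": 0,"gripper": 0.8},{"dx": 0.1,"dy": -0.4,"dz": 6.8,"yaw": 0,"gripper": 0.8},{"dx": 0.1,"dy": -0.4,"dz": 6.8,"yaw": 0,"gripper": 0.8},{"dx": 0.1,"dy": -0.4,"dz": 6.8,"yaw": 0,"gripper": 0.3}], force=35)

```text
clock: 21.4
tcp_pos: [0.4404, -0.0035, 0.0329]
orientation: [0.356, 3.121, 0.0]
contact_force: [0.9, -0.3, 0.3]
grip_width: 0.0518
gripper_force: 0.0
```

>>> send_rows(steps=[{"dx": 0,"dy": 0,"dz": 0,"yaw": 0,"gripper": 0.3},{"dx": 0,"dy": 0,"dz": 0,"yaw": 0,"gripper": 0.3},{"dx": 0,"dy": 0,"dz": 0,"yaw": 0,"gripper": 0.3},{"dx": 0,"dy": 0,"dz": 0,"yaw": 0,"gripper": 0.3}])

```text
clock: 21.9
tcp_pos: [0.4407, -0.0035, 0.0332]
orientation: [0.356, 3.119, 0.001]
contact_force: [-0.5, -0.7, 8.3]
grip_width: 0.0352
gripper_force: 35.7
```

>>> send_rows(steps=[{"dx": 0,"dy": 0,"dz": -5,"yaw": 0,"gripper": 0.3},{"dx": 0,"dy": 0,"dz": -10,"yaw": 0,"gripper": 0.3},{"dx": 0,"dy": 0,"dz": -10,"yaw": 0,"gripper": 0.3}])

```text
clock: 22.28
tcp_pos: [0.4423, -0.0033, 0.1358]
orientation: [0.356, 3.114, 0.004]
contact_force: [0.1, 0.1, -1.6]
grip_width: 0.0354
gripper_force: 35.6
```

```bash
python3 go.py 612 246 130 -1
```

```text
clock 22.275 tcp [442.3  -3.3 135.8] th 77.0 tilt [ 0.008  0.002 -1.   ] w 35.4 j7 1.31
[612.0, 246.0, 130.0, -1.0] dxyz cm [-10.9   28.11   0.75] yaw 78.0
```

>>> send_rows(steps=[{"dx": -2,"dy": 5,"dz": 0,"yaw": 10,"gripper": 0.3},{"dx": -4,"dy": 10,"dz": 0,"yaw": 20,"gripper": 0.3},{"dx": -6,"dy": 15,"dz": 0,"yaw": 30,"gripper": 0.3},{"dx": -8,"dy": 20,"dz": 0,"yaw": 40,"gripper": 0.3},{"dx": -10,"dy": 25,"dz": 0,"yaw": 50,"gripper": 0.3}])

```text
clock: 22.9
tcp_pos: [0.5938, 0.2188, 0.1313]
orientation: [-1.649, -2.673, 0.002]
contact_force: [0.6, -1.9, -0.9]
grip_width: 0.0355
gripper_force: 35.6
```

>>> send_rows(steps=[{"dx": 0,"dy": 0,"dz": 0,"yaw": 10,"gripper": 0.3},{"dx": 0,"dy": 0,"dz": 0,"yaw": 20,"gripper": 0.3},{"dx": 0,"dy": 0,"dz": 0,"yaw": 28,"gripper": 0.3},{"dx": 0,"dy": 0,"dz": 0,"yaw": 28,"gripper": 0.3},{"dx": 0,"dy": 0,"dz": 0,"yaw": 28,"gripper": 0.3}])

```text
clock: 23.52
tcp_pos: [0.5932, 0.2175, 0.1318]
orientation: [-2.238, -2.205, 0.001]
contact_force: [0.0, 0.5, -1.4]
grip_width: 0.0356
gripper_force: 35.6
```

```bash
python3 go.py 612 240 90 -1
```

```text
clock 23.525 tcp [593.2 217.5 131.8] th -0.9 tilt [-0.001 -0.    -1.   ] w 35.6 j7 -0.16
[612.0, 240.0, 90.0, -1.0] dxyz cm [2.28 1.84 4.17] yaw 0.1
```

>>> send_rows(steps=[{"dx": 2.3,"dy": 1.8,"dz": 0,"yaw": 0,"gripper": 0.3},{"dx": 2.3,"dy": 1.8,"dz": 4,"yaw": 0,"gripper": 0.3},{"dx": 2.3,"dy": 1.8,"dz": 4,"yaw": 0,"gripper": 0.3},{"dx": 2.3,"dy": 1.8,"dz": 4,"yaw": 0,"gripper": 0.3}])

```text
clock: 24.02
tcp_pos: [0.6124, 0.2395, 0.0931]
orientation: [2.241, 2.201, 0.0]
contact_force: [-0.0, -0.1, -0.4]
grip_width: 0.0352
gripper_force: 35.6
```

```bash
python3 go.py 612 240 39.5 -1
python3 - <<'E'
from h import *
f=grab('wrist'); save(f,'pics/w7.png')
E
```

```text
clock 24.025 tcp [612.4 239.5  93.1] th -1.0 tilt [ 0. -0. -1.] w 35.2 j7 -0.16
[612.0, 240.0, 39.5, -1.0] dxyz cm [ 0.04 -0.04  5.36] yaw -0.0
```

View pics/w7.png

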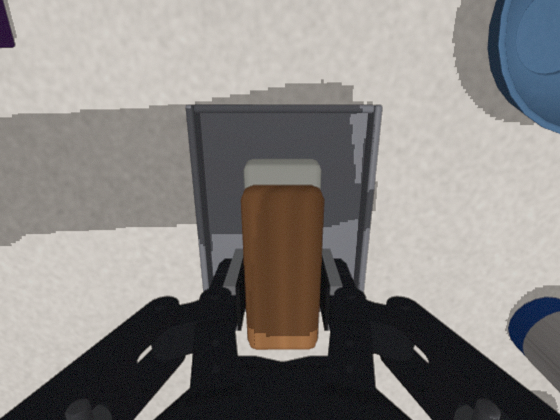

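The wrist view shows the brush at (283,255), level and centred between the grey tray's walls. Lowering, releasing and retreating.

>>> send_rows(steps=[{"dx": 0,"dy": 0,"dz": 3,"yaw": 0,"gripper": 0.3},{"dx": 0,"dy": 0,"dz": 5.4,"yaw": 0,"gripper": 0.3},{"dx": 0,"dy": 0,"dz": 5.4,"yaw": 0,"gripper": 0.3},{"dx": 0,"dy": 0,"dz": 5.4,"yaw": 0,"gripper": 0.3}])

```text
clock: 24.58
tcp_pos: [0.6127, 0.2401, 0.0396]
orientation: [2.241, 2.201, 0.002]
contact_force: [0.8, 0.3, -1.6]
grip_width: 0.0357
gripper_force: 37.0
```

>>> send_rows(steps=[{"dx": 0,"dy": 0,"dz": 0,"yaw": 0,"gripper": 0.65},{"dx": 0,"dy": 0,"dz": 0,"yaw": 0,"gripper": 0.65},{"dx": 0,"dy": 0,"dz": 0,"yaw": 0,"gripper": 0.65},{"dx": 0,"dy": 0,"dz": -5,"yaw": 0,"gripper": 0.65},{"dx": 0,"dy": 0,"dz": -10,"yaw": 0,"gripper": 0.65}])

```text
clock: 25.2
tcp_pos: [0.6116, 0.2399, 0.139]
orientation: [-2.241, -2.201, 0.002]
contact_force: [1.3, 0.4, 1.0]
grip_width: 0.0555
gripper_force: 0.0
```

>>> send_rows(steps=[{"dx": 3,"dy": -4,"dz": -4,"yaw": 0,"gripper": 0.65},{"dx": 6,"dy": -9,"dz": -6,"yaw": 0,"gripper": 0.65},{"dx": 10,"dy": -14,"dz": -8,"yaw": 0,"gripper": 0.65},{"dx": 12,"dy": -18,"dz": -8,"yaw": 0,"gripper": 0.65},{"dx": 12,"dy": -18,"dz": -8,"yaw": 0,"gripper": 0.65}])

```text
clock: 25.82
tcp_pos: [0.4302, 0.3666, 0.2184]
orientation: [-2.231, -2.208, 0.001]
contact_force: [0.2, 0.1, -0.6]
grip_width: 0.0555
gripper_force: 0.0
```

Run:
```python
from h import *
f=grab('top'); save(f,'pics/t9.png',s=1.4); C=cloud(f)
for n,b in dict(green=(.585,-.207),red=(.595,-.277),bpeg=(.656,-.032),rpeg=(.636,.038),brush=(.612,.246),tin=(.425,-.12),carton=(.4085,.381)).items():
    lo=.015 if 'peg' in n else .03
    m=(np.hypot(C[...,0]-b[0],C[...,1]-b[1])<(.025 if 'peg' in n else .033 if n in('green','red') else .055))&(C[...,2]>lo)&(C[...,2]<.09)
    p=C[m]; zt=np.percentile(p[:,2],95); q=p[p[:,2]>zt-.006]; r=cv2.minAreaRect((q[:,:2]*1000).astype(np.float32)); print(n,len(q),zt.round(4),np.round(r[0],1),np.round(r[1],1),round(r[2],1))
```

```text
green 104 0.0628 [ 584.6 -206.8] [48.7 47.5] 38.3
red 110 0.063 [ 593.2 -275. ] [48.5 48.2] 0.2
bpeg 129 0.0224 [655.8 -30.6] [48.7 18. ] 15.4
rpeg 122 0.0222 [636.3  38.8] [47.4 17.9] 14.6
brush 537 0.0426 [610.2 245.2] [84.1 34.6] 89.1
tin 530 0.0499 [ 424.  -120.3] [55.6 53.7] 89.2
carton 734 0.0488 [407.5 380.8] [74.2 48.2] 0.2
```

View pics/t9.png

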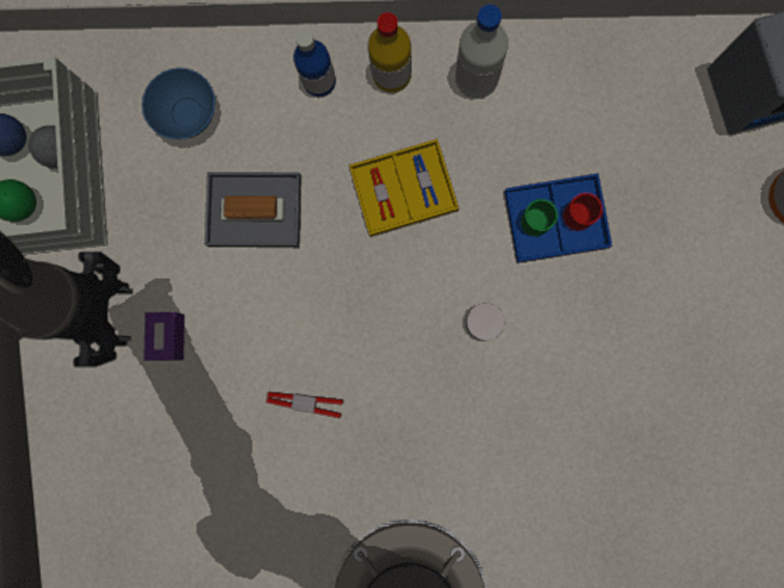

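The final top view shows the brush (250,208), the pegs (382,193) and (425,180), and the cups (538,217) and (583,211) all seated in their trays. The tin (485,321) and carton (164,336) haven't moved, and the arm is clear.

```bash
python3 -c "
from bench import workorder; print(workorder.hand_in())"
```

```text
the job is handed in; nothing more can be done
None
```

The job is handed in: both cups, both pegs (the smaller red one) and the brush are in their trays, the tin and carton did not move, and it took about 26 s of the 115 s; no verdict was returned.

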